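# Stand up the knocked-over sample bottles in the sampler's queue lane

## Task

First put the sampler on hold by pushing the red-knobbed lever fully over, away from the robot; next lift the white-and-red carton out of the bottle lane and stand it upright in the green tray. Then stand every tipped bottle upright on the black strip along the middle of the lane, leaving all bottles in the lane standing on the strip. Last, pull the lever fully back towards the robot so that the sampler runs again; do not disturb the wash bottle, mouse or beaker.

Things in the scene. Friction and masses are not known exactly. Their poses are not given: they have to be found in the camera images.
- lane: fixed white channel, 160 mm wide (its x) and 610 mm long (its y, roughly across the robot's view; turned up to 0.08 rad); floor 10 mm above the table, 150 x 600 mm inside, walls to 22 mm above the table. A flat black strip 60 mm wide runs along the middle of the floor (lane x = -30 to 30 mm). Origin at its centre, on the table; z up
- bottle1: amber square sample bottle, 44 x 44 mm, 80 mm tall in all: body 58 mm, then a narrow neck 4 mm, then a round blue cap 31 mm across and 18 mm tall; 0.11 to 0.23 kg. Origin on its axis at mid-height (40 mm above its foot); +z runs along its axis to the cap, x and y are square to its flat sides. Starts lying on one flat side across the lane, cap away from or towards the robot (may be absent)
- bottle2: amber square sample bottle, 44 x 44 mm, 80 mm tall in all: body 58 mm, then a narrow neck 4 mm, then a round blue cap 31 mm across and 18 mm tall; 0.11 to 0.23 kg. Origin on its axis at mid-height (40 mm above its foot); +z runs along its axis to the cap, x and y are square to its flat sides. Starts lying on one flat side across the lane, cap away from or towards the robot (may be absent)
- bottle3: amber square sample bottle, 44 x 44 mm, 80 mm tall in all: body 58 mm, then a narrow neck 4 mm, then a round blue cap 31 mm across and 18 mm tall; 0.11 to 0.23 kg. Origin on its axis at mid-height (40 mm above its foot); +z runs along its axis to the cap, x and y are square to its flat sides. Starts lying on one flat side across the lane, cap away from or towards the robot (may be absent)
- bottle4: amber square sample bottle, 44 x 44 mm, 80 mm tall in all: body 58 mm, then a narrow neck 4 mm, then a round blue cap 31 mm across and 18 mm tall; 0.11 to 0.23 kg. Origin on its axis at mid-height (40 mm above its foot); +z runs along its axis to the cap, x and y are square to its flat sides. Starts lying on one flat side across the lane, cap away from or towards the robot (may be absent)
- bottle5: amber square sample bottle, 44 x 44 mm, 80 mm tall in all: body 58 mm, then a narrow neck 4 mm, then a round blue cap 31 mm across and 18 mm tall; 0.11 to 0.23 kg. Origin on its axis at mid-height (40 mm above its foot); +z runs along its axis to the cap, x and y are square to its flat sides. Starts standing on the strip among the tipped ones
- bottle6: amber square sample bottle, 44 x 44 mm, 80 mm tall in all: body 58 mm, then a narrow neck 4 mm, then a round blue cap 31 mm across and 18 mm tall; 0.11 to 0.23 kg. Origin on its axis at mid-height (40 mm above its foot); +z runs along its axis to the cap, x and y are square to its flat sides. Starts standing on the strip among the tipped ones
- carton: white carton with a red band, 60 mm (its x, across the lane) x 34 mm (its y) x 120 mm tall, 0.12 kg, standing in the middle of the lane between the bottles; it leaves no room for fingers beside its neighbours until it is cleared. Origin at the centre of its underside, z up
- tray: fixed green open tray, 130 x 130 mm outside, walls 5 mm thick and 20 mm high, floor 5 mm above the table, at the robot's left. Origin at the centre of its underside, z up
- mode_lever (a joint): angle of the hold/run lever, rad: 0 = run, leaning towards the robot (its base's -x); 1.0 = hold, leaning away (+x), the far stop. It turns about a level axis 22 mm above the table, takes about 1 N at the knob and stays where it is left
- mode_lever_tip (a point): centre of the lever's red knob, 26 mm across, 80 mm from the lever's axis, on a steel rod 10 mm thick (moves with the lever)
- mode_lever_base: fixed white block under the lever, 70 (its x) x 50 x 25 mm; origin at the centre of its underside, its +x points away from the robot (turned up to 0.15 rad); the lever swings in the plane of its x and z, above its origin
- wash_bottle: bystander: white round wash bottle with a red cap, 60 mm across, 150 mm tall, at the right of the bench; origin at the centre of its underside
- mouse: bystander: black computer mouse, 100 x 60 x 30 mm, beyond the lane; origin at the centre of its underside
- beaker: bystander: glass cup 60 mm across, 70 mm tall, beyond the lane; origin at the centre of its underside

How it is judged:
By the outcome, as a careful person would: the job done as asked, in the order asked, and still so for the second after the job is handed in, with the robot touching nothing.
Of bottle1, bottle2, bottle3, bottle4 only 2 to 4 are there at a start; the rules pass over those that are not, and their reading is None.
At some moment in a run one of bottle1, bottle2, bottle3, bottle4 may be knocked a few centimetres aside while the robot is not near it.
Once in a run the grip may slacken for a moment while it holds something.
It also fails if it takes over 210 s, if anything falls off the work surface, if the arm or the gripper's body presses on something with over 40 N, if the wrist force passes 120 N, or if a joint passes its speed limit or range.

## Robot

A 6-joint arm with a two-finger parallel gripper is mounted at the origin on the work surface. World frame = base frame: x ahead of the robot, y to its left, z up, the work surface at z = 0. Lengths are in m, angles in rad, forces in N, time in s.
With the tool pointing down it reaches from about 0.275 to 1 m from the base axis. Payload 8.4 kg.
Tool frame: the origin (TCP) lies at the very end of the fingers, on their centre line; the grasp point (between the pads) lies 19 mm behind it; z points along the fingers, y is the line along which they close (so a half turn about z gives the same grasp; the last joint's range is limited). The gripper opens to 85 mm and grips with 20 to 120 N. Pads are 22 mm wide; open, the fingers measure 114 mm over their backs; the gripper's body (76 mm by 85 mm) begins 54 mm behind the grasp point. The pads swing forward as they close: fully open they stand 13 mm farther back than shut.
Start: joints at [-1.303, 0.353, 1.633, -0, 1.155, -0.002], TCP at [0.167, -0.602, 0.231] pointing down, gripper open.
Joint ranges: [-2.63, 2.63], [-0.92, 2.1], [0.06, 2.66], [-1.3, 4.44], [0, 2.69], [-3.02, 3.02]. Speed limits (rad/s): [2.22, 2.22, 2.79, 3.14, 3.14, 3.14].

## Interface

Orientations are given as a unit quaternion [w, x, y, z].
In Python, from plant import r, eyes, monitor gives the robot as it stands (r), with the cameras (eyes) and the readings (monitor).
- The arm moves only by the shell command python3 shift.py 'ROWS' [OPENING] [FORCE]. ROWS is a JSON list of rows, 1 to 10 of them, each an object with the fields x, y, z (the shift in m), spin (a turn about the tool's z in rad); a field left out counts as zero; each row is the pose to reach, as a shift and turn from the pose commanded when the command began, along the tool's axes at that moment; what a row does not reach only later rows make up. A row lasts 1/12 s, in which the tool goes at most 0.0417 m and 0.125 rad, less where a joint would pass 70% of its speed; a pose out of reach is approached as far as the arm can. OPENING is the finger opening in m, set as the command begins (- or left out keeps the last). The fingers move at their own pace and stop on an object; FORCE is the grip in N (left out, the last holds). Time passes only in rows, so rows that do not move let the fingers close. It prints the time, the measured TCP pose, the force, the opening and the grip force at its end. Input that does not fit is refused with a message, and nothing moves.
- monitor.observe(): the state, without advancing time (a new reading comes with each control period).
- eyes.read_camera(name): name is "side" or "top"; returns a dict with "img" (400x640x3 uint8, blue, green, red), "K" (3x3 intrinsics, pixels), "R" (3x3) and "t" (3): a world point X has camera coordinates R X + t. Camera axes: x right, y down, z forward; pixel columns grow to the right and rows downward; lengths in m; the calibration is good to about 2 mm. A picture is of the moment at which its call begins. There is no depth.
- r.finish_job(): hands the job in; it is judged then, once.
The state is a dict: "clock": time; "joints": joint angles; "qvel": joint speeds; "effort": joint torques, N m; "tcp_pos": TCP position; "eef_rot": TCP orientation; "ft_force": force on the tool from outside, world axes, zero at the start; "wrist_torque": the same for the moment, N m; "finger_gap": finger opening in m; "grip_force": force on a finger pad.
Only numpy, scipy, OpenCV 4.12 (cv2) and the standard library are available. Lean on these libraries where they do the work, as an engineer would, in place of code of your own. Each camera call takes 0.05 s, during which the arm holds its last target. There are 200 camera calls.

## Working session

There is one attempt and no reset: what is moved stays moved. The work goes in short steps, Python scripts to look and compute and a shell command to move; the robot and the scene stay as the last step left them, time stands still between calls to the robot, and variables do not carry over. Pictures are saved under pics/ and viewed, at most 14 in all, crops included, and the job is handed in when it is done.

```bash
ls; mkdir -p pics; python3 - <<'E'
from plant import r, eyes, monitor
import cv2
for n in("top","side"):
    c=eyes.read_camera(n); cv2.imwrite(f"pics/{n}0.png",c["img"]); print(n,c["K"].tolist(),c["R"].round(4).tolist(),c["t"].round(4).tolist())
o=monitor.observe(); print(o["clock"],o["tcp_pos"],o["eef_rot"])
E
```

```text
pics
plant.py
shift.py
top [[411.1148331157531, 0.0, 323.37294714356347], [0.0, 411.1148331157531, 197.97991828057863], [0.0, 0.0, 1.0]] [[0.0045, -0.9999, 0.013], [-0.9981, -0.0053, -0.0606], [0.0607, -0.0127, -0.9981]] [-0.1049, 0.5736, 1.3474]
side [[452.4218021462729, 0.0, 315.4919465759], [0.0, 452.4218021462729, 195.22605961823388], [0.0, 0.0, 1.0]] [[-0.9866, -0.1626, 0.0165], [-0.1136, 0.6096, -0.7845], [0.1175, -0.7759, -0.6199]] [0.5547, 0.1915, 1.2913]
0.1 [ 0.16645958 -0.60197662  0.23060416] [-6.37631313e-04  9.90917375e-01  1.34470599e-01 -8.50693600e-05]
```

View pics/top0.png

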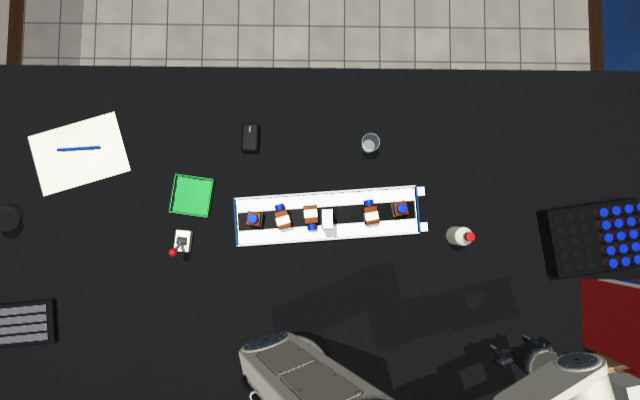

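View pics/side0.png

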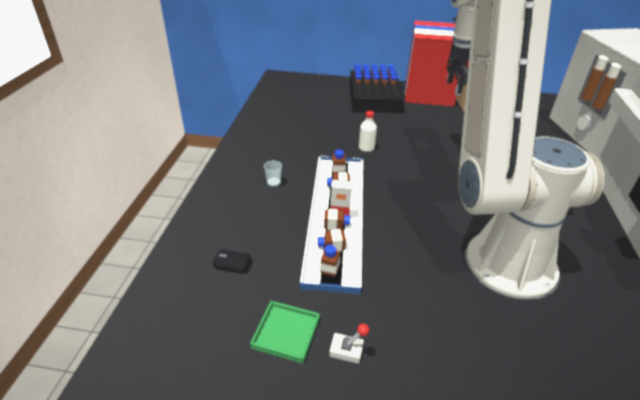

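The top view shows standing bottles at about (255,219) and (401,209), and tipped ones at (282,218) cap away, (311,216) cap near and (372,213) cap away. The carton is at (328,220), the lever knob at (172,253), and the tray at (191,196). The side view agrees. Next I'll measure these by mask.

```bash
cat > h.py <<'E'
from plant import r, eyes, monitor
import cv2, numpy as np
from scipy.spatial.transform import Rotation as Rn
def cam(n): return eyes.read_camera(n)
def ray(c,uv):
    C=-c["R"].T@c["t"]; d=c["R"].T@np.linalg.inv(c["K"])@np.array([uv[0],uv[1],1.]); return C,d
def onz(c,uv,z):
    C,d=ray(c,uv); return C+d*(z-C[2])/d[2]
def tri(c1,u1,c2,u2):
    A=[];b=[]
    for c,u in((c1,u1),(c2,u2)):
        C,d=ray(c,u); d/=np.linalg.norm(d); P=np.eye(3)-np.outer(d,d); A.append(P); b.append(P@C)
    return np.linalg.lstsq(np.vstack(A),np.hstack(b),rcond=None)[0]
def blobs(m,amin=6):
    n,l,s,ce=cv2.connectedComponentsWithStats(m.astype(np.uint8),connectivity=8)
    return [(ce[i].round(1),int(s[i,4]),s[i,:4].tolist(),(l==i)) for i in range(1,n) if s[i,4]>=amin]
def masks(img):
    h=cv2.cvtColor(img,cv2.COLOR_BGR2HSV); H,S,V=[h[...,i].astype(int) for i in range(3)]
    return dict(blue=(abs(H-118)<12)&(S>150)&(V>90), red=((H<6)|(H>174))&(S>170)&(V>90), green=(abs(H-65)<20)&(S>100)&(V>60),
      amber=(H>3)&(H<20)&(S>90)&(V>40), white=(S<45)&(V>150))
def rect(m):
    p=np.argwhere(m)[:,::-1].astype(np.float32); return cv2.minAreaRect(p)
E
python3 - <<'E'
from h import *
for n,(x0,y0,x1,y1) in dict(top=(150,160,480,280),side=(240,120,400,380)).items():
    c=cam(n); M=masks(c["img"])
    for k,z in dict(blue=.08,amber=.05,red=.07,green=.02).items():
        for ce,a,bb,m in blobs(M[k]):
            if x0<ce[0]<x1 and y0<ce[1]<y1: print(n,k,ce,a,bb,onz(c,ce,z).round(3)[:2])
    if n=="top":
        a=cv2.resize(c["img"][175:260,160:310],None,fx=5,fy=5,interpolation=cv2.INTER_CUBIC)[:,:750]
        b=cv2.resize(c["img"][180:250,290:440],None,fx=5,fy=5,interpolation=cv2.INTER_CUBIC)
        cv2.imwrite("pics/a.png",cv2.resize(np.vstack([a,b]),None,fx=.77,fy=.77))
    else:
        cv2.imwrite("pics/b.png",cv2.resize(c["img"][145:365,250:400],None,fx=2.7,fy=2.7,interpolation=cv2.INTER_CUBIC))
E
```

```text
top blue [417.3 210.5] 51 [416, 195, 4, 34] [ 0.532 -0.4  ]
top blue [234.5 214.5] 31 [234, 200, 2, 30] [0.517 0.179]
top blue [368.  202.5] 39 [364, 200, 9, 6] [ 0.557 -0.243]
top blue [279.1 206.9] 37 [275, 204, 9, 7] [0.541 0.039]
top blue [401.5 207.8] 71 [397, 204, 10, 9] [ 0.54  -0.349]
top blue [252.2 218.3] 65 [248, 214, 9, 9] [0.505 0.123]
top blue [311.4 226.8] 38 [308, 224, 8, 6] [ 0.479 -0.064]
top blue [236. 238.] 13 [236, 232, 1, 13] [0.443 0.173]
top amber [399.1 208.9] 104 [393, 201, 16, 16] [ 0.538 -0.348]
top amber [369.6 208.5] 87 [362, 205, 16, 8] [ 0.539 -0.252]
top amber [309.5 207.1] 34 [303, 206, 14, 4] [ 0.542 -0.057]
top amber [280.5 212.9] 75 [274, 210, 15, 8] [0.523 0.037]
top amber [254.6 219. ] 103 [246, 212, 16, 15] [0.503 0.12 ]
top amber [310.8 220.3] 82 [304, 217, 14, 7] [ 0.5   -0.061]
top amber [371.8 221.7] 45 [365, 219, 14, 6] [ 0.496 -0.259]
top amber [284.8 225.6] 48 [278, 223, 14, 6] [0.482 0.022]
top red [469.7 236.5] 69 [465, 233, 10, 8] [ 0.45  -0.569]
top red [172.4 252. ] 51 [169, 248, 8, 8] [0.398 0.374]
top green [191.  195.3] 1634 [168
[... 360 characters left out ...]
 155, 13, 10] [ 0.539 -0.349]
side amber [335.1 175.4] 29 [333, 173, 5, 6] [ 0.539 -0.259]
side amber [348.2 177. ] 8 [348, 174, 2, 6] [ 0.494 -0.258]
side amber [340.5 196.3] 45 [336, 194, 10, 6] [ 0.507 -0.15 ]
side amber [340.9 224.3] 142 [337, 209, 8, 40] [ 0.49  -0.018]
side amber [325.7 218.3] 36 [325, 211, 3, 17] [ 0.538 -0.036]
side amber [328.1 237. ] 69 [325, 230, 7, 14] [0.52  0.042]
side amber [330.5 259.1] 127 [322, 251, 19, 14] [0.501 0.126]
side amber [328.3 274.2] 36 [322, 272, 14, 5] [0.499 0.181]
side red [344.2 210.2] 25 [339, 209, 9, 4] [ 0.486 -0.06 ]
side red [362.9 329.5] 62 [358, 325, 10, 10] [0.397 0.349]
side green [285.4 331.2] 2866 [250, 301, 70, 62] [0.577 0.35 ]
```

View pics/a.png

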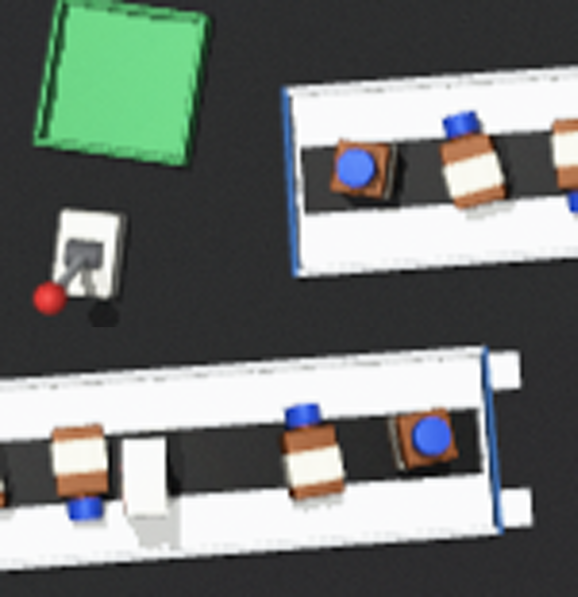

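View pics/b.png

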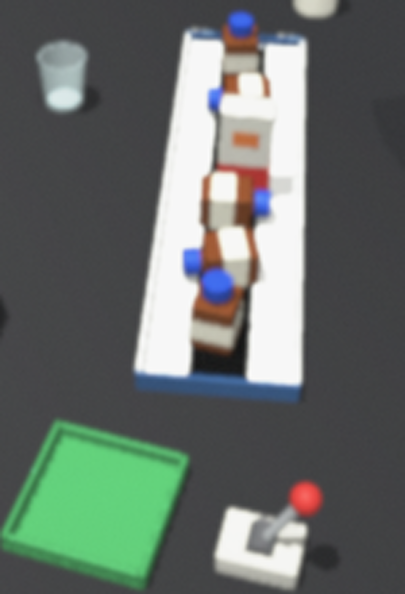

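```bash
cat > meas.py <<'E'
from h import *
t=cam("top"); s=cam("side"); M=masks(t["img"]); Ms=masks(s["img"])
def B(M,k,x,y,d=6):
    q=[b for b in blobs(M[k]) if np.hypot(b[0][0]-x,b[0][1]-y)<d]; return max(q,key=lambda b:b[1])[0] if q else None
E
python3 - <<'E'
from meas import *
# lane: ends at z=.022 (blue end strips, white body)
w=M["white"]|M["blue"]; 
wl=[b for b in blobs(M["white"],100)]
for b in wl:
    if 160<b[0][0]<430 and 180<b[0][1]<260: print("white",b[0],b[1],b[2])
L=np.zeros(t["img"].shape[:2],bool)
for b in wl:
    if b[2][2]>80 and 180<b[0][1]<260: L|=b[3]
box=cv2.boxPoints(rect(L)); P=np.array([onz(t,p,.022)[:2] for p in box]); print("lane corners",P.round(3).tolist(),P.mean(0).round(3))
g=max(blobs(M["green"]),key=lambda b:b[1]); bx=cv2.boxPoints(rect(g[3])); P=np.array([onz(t,p,.02)[:2] for p in bx]);print("tray",P.round(3).tolist(),P.mean(0).round(3))
print("knob",tri(t,B(M,"red",172,252),s,B(Ms,"red",363,329)).round(4))
print("wash",tri(t,B(M,"red",469,236),s,B(Ms,"red",369,115)).round(4))
for n,(c,a,b) in dict(L=((279,207),(280.5,213),(285,225.6)),Mid=((311,227),(311,220),(309.5,207)),R=((368,202.5),(369.6,208.5),(372,222))).items():
    c=onz(t,B(M,"blue",*c),.032);a=onz(t,B(M,"amber",*a),.054);b=onz(t,B(M,"amber",*b),.054); d=c-b; d*=np.sign(d[0])
    print(n,"cap",c.round(4)[:2],a.round(4)[:2],b.round(4)[:2],"yaw",np.arctan2(d[1],d[0]).round(3),"foot-cap len",np.hypot(d[0],d[1]).round(3))
for n,u,v in(("S5",(252,218),(330,250)),("S6",(401.5,208),(339,153))):
    p=B(M,"blue",*u); print(n,onz(t,p,.09).round(4),tri(t,p,s,B(Ms,"blue",*v)).round(4))
E
```

```text
white [326.4 215.5] 5720 [235, 185, 184, 62]
white [310.1 213. ] 116 [303, 209, 15, 9]
white [371.2 215.7] 116 [364, 211, 15, 10]
white [282.3 220. ] 119 [275, 215, 16, 11]
white [182.7 238.1] 196 [174, 230, 17, 22]
lane corners [[0.575, 0.192], [0.621, -0.405], [0.458, -0.416], [0.414, 0.177]] [ 0.517 -0.113]
tray [[0.524, 0.41], [0.656, 0.395], [0.637, 0.259], [0.505, 0.275]] [0.581 0.335]
knob [0.3985 0.3658 0.0938]
wash [ 0.4523 -0.5412  0.1455]
L cap [0.5432 0.0431] [0.523 0.036] [0.4822 0.0224] yaw 0.328 foot-cap len 0.064
Mid cap [ 0.4786 -0.0631] [ 0.4996 -0.0614] [ 0.5425 -0.0579] yaw 0.081 foot-cap len 0.064
R cap [ 0.5591 -0.2488] [ 0.5386 -0.2513] [ 0.496  -0.2583] yaw 0.149 foot-cap len 0.064
S5 [0.5048 0.1216 0.09  ] [0.5048 0.1232 0.0803]
S6 [ 0.5397 -0.3474  0.09  ] [ 0.5395 -0.349   0.0822]
```

```bash
python3 shift.py '[{"spin": 0.12},{"spin": 0.24},{"spin": 0.2695},{"spin": 0.2695}]' 0; python3 shift.py '[{"x": 0.05,"y": -0.04},{"x": 0.09,"y": -0.08},{"x": 0.13,"y": -0.12},{"x": 0.17,"y": -0.15},{"x": 0.19,"y": -0.18},{"x": 0.19,"y": -0.22},{"x": 0.19,"y": -0.26},{"x": 0.19,"y": -0.3},{"x": 0.19,"y": -0.3}]'
python3 shift.py '[{"y": -0.04},{"y": -0.08},{"y": -0.12},{"y": -0.16},{"y": -0.2},{"y": -0.24},{"y": -0.28},{"y": -0.32},{"y": -0.36},{"y": -0.36}]'
python3 -c "
from h import *
t=cam('top');s=cam('side')
w=[b for b in blobs(masks(t['img'])['white'],100) if abs(b[0][0]-182)<8 and abs(b[0][1]-238)<8]
for b in w: print(b[0],[onz(t,p,.025)[:2].round(3).tolist() for p in cv2.boxPoints(rect(b[3]))],onz(t,b[0],.025).round(3))"
```

```text
clock: 0.63
tcp_pos: [0.1666, -0.6023, 0.2312]
eef_rot: [-0.0, 1.0, -0.001, -0.0]
ft_force: [-0.5, 0.3, -0.4]
finger_gap: 0.0389
grip_force: 0.0
clock: 1.38
tcp_pos: [0.3567, -0.3002, 0.2312]
eef_rot: [-0.0, 1.0, 0.001, 0.0]
ft_force: [1.3, 0.2, -0.0]
finger_gap: -0.0002
grip_force: 0.0
clock: 2.22
tcp_pos: [0.3562, 0.0638, 0.2317]
eef_rot: [-0.001, 1.0, 0.004, 0.001]
ft_force: [-0.2, -0.5, -0.3]
finger_gap: 0.0001
grip_force: 0.0
[182.8 238.1] [[0.403, 0.388], [0.47, 0.381], [0.464, 0.333], [0.397, 0.339]] [0.44  0.357 0.025]
```

```bash
python3 shift.py '[{"x": -0.02,"y": -0.04},{"x": -0.02,"y": -0.08},{"x": -0.02,"y": -0.12},{"x": -0.02,"y": -0.16},{"x": -0.02,"y": -0.2},{"x": -0.02,"y": -0.24},{"x": -0.02,"y": -0.28},{"x": -0.02,"y": -0.302},{"x": -0.02,"y": -0.302}]'
python3 shift.py '[{"z": 0.04},{"z": 0.08},{"z": 0.12},{"z": 0.153},{"z": 0.153},{"x": 0.02,"z": 0.153},{"x": 0.03,"z": 0.153}]'
python3 shift.py '[{"x": 0.015,"y": 0.001},{"x": 0.03,"y": 0.003},{"x": 0.045,"y": 0.004},{"x": 0.06,"y": 0.006},{"x": 0.07,"y": 0.007},{"x": 0.075,"y": 0.008},{"x": 0.075,"y": 0.008}]'
python3 shift.py '[{"x": 0.005},{"x": 0.008,"y": 0.001},{"x": 0.008,"y": 0.001}]'
```

```text
clock: 3.07
tcp_pos: [0.338, 0.3623, 0.2312]
eef_rot: [-0.001, 1.0, 0.001, 0.0]
ft_force: [0.1, -0.0, 0.1]
finger_gap: 0.0
grip_force: 0.0
clock: 3.65
tcp_pos: [0.3686, 0.3588, 0.0794]
eef_rot: [-0.0, 1.0, -0.0, 0.0]
ft_force: [1.6, 0.5, 0.1]
finger_gap: -0.0001
grip_force: 0.0
clock: 4.23
tcp_pos: [0.4426, 0.3515, 0.0783]
eef_rot: [-0.0, 1.0, -0.0, 0.0]
ft_force: [0.3, -0.2, 0.2]
finger_gap: -0.0001
grip_force: 0.0
clock: 4.48
tcp_pos: [0.4469, 0.3501, 0.0777]
eef_rot: [0.001, 1.0, 0.0, -0.002]
ft_force: [-7.1, -0.9, 3.9]
finger_gap: -0.0004
grip_force: 3.6
```

```bash
python3 shift.py '[{"x": 0.004},{"x": 0.004},{"x": -0.01},{"x": -0.04},{"x": -0.06,"z": -0.03},{"x": -0.06,"z": -0.07},{"x": -0.06,"z": -0.11},{"x": -0.06,"z": -0.15},{"x": -0.06,"z": -0.16}]'
python3 - <<'E'
from meas import *
for b in blobs(M["red"]): 
    if b[0][0]<300: print(b[0],b[1])
u=[b[0] for b in blobs(Ms["red"]) if b[0][1]>280]; print(u)
k=[b[0] for b in blobs(M["red"]) if abs(b[0][0]-178)<25 and abs(b[0][1]-235)<25]
if u and k: print(tri(t,k[0],s,u[0]))
if k: print(onz(t,k[0],.092))
# carton top white in top view @ z=.13
w=[b for b in blobs(M["white"],60) if 300<b[0][0]<345]; print([(b[0],b[1],b[2]) for b in w])
gray=t["img"][195:245,310:350]; cv2.imwrite("pics/carton.png",cv2.resize(gray,None,fx=10,fy=10,interpolation=cv2.INTER_CUBIC))
E
```

```text
clock: 5.23
tcp_pos: [0.391, 0.3528, 0.2447]
eef_rot: [-0.003, 1.0, 0.001, 0.003]
ft_force: [0.8, 1.1, 1.4]
finger_gap: 0.0003
grip_force: 0.0
[175.4 228.8] 48
[array([331.3, 322.8])]
[0.46990795 0.35903599 0.09170724]
[0.47103945 0.35901912 0.092     ]
[(array([326.5,  12. ]), 852, [310, 0, 34, 26]), (array([326.4,  43.2]), 1109, [310, 27, 34, 33]), (array([326.5,  64. ]), 183, [310, 61, 34, 7]), (array([326.4, 215.5]), 5716, [235, 185, 184, 62]), (array([310.2, 213. ]), 115, [303, 209, 15, 9]), (array([303.5, 350.2]), 739, [269, 336, 61, 54])]
```

View pics/carton.png

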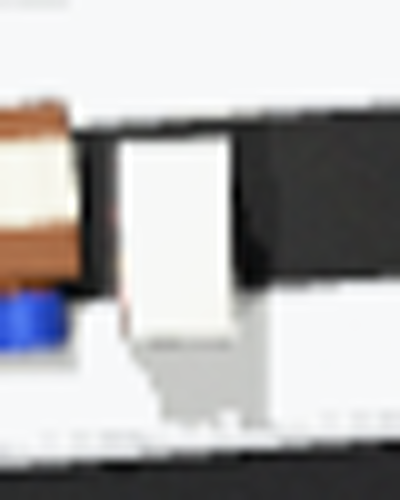

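```bash
python3 -c "
from meas import *
for p in [(321.8,208.5),(333.3,208.5),(333.3,229),(322.3,229),(327.5,218.8)]: print(onz(t,p,.13).round(4))"
```

```text
[ 0.5352 -0.096   0.13  ]
[ 0.5354 -0.131   0.13  ]
[ 0.4731 -0.1312  0.13  ]
[ 0.473  -0.0978  0.13  ]
[ 0.5039 -0.1135  0.13  ]
```

```bash
python3 shift.py '[{"x": 0.01,"y": 0.04},{"x": 0.02,"y": 0.08},{"x": 0.03,"y": 0.12},{"x": 0.04,"y": 0.16},{"x": 0.05,"y": 0.2},{"x": 0.06,"y": 0.24},{"x": 0.07,"y": 0.28},{"x": 0.08,"y": 0.32},{"x": 0.09,"y": 0.36},{"x": 0.1,"y": 0.4}]' 0.07 40
python3 shift.py '[{"x": 0.01,"y": 0.04},{"x": 0.013,"y": 0.067},{"x": 0.013,"y": 0.067},{"x": 0.013,"y": 0.067}]'
```

```text
clock: 6.27
tcp_pos: [0.4883, -0.0512, 0.2361]
eef_rot: [-0.0, 1.0, 0.0, -0.002]
ft_force: [1.1, 0.2, 0.9]
finger_gap: 0.0701
grip_force: 0.0
clock: 6.6
tcp_pos: [0.5013, -0.1174, 0.2359]
eef_rot: [-0.0, 1.0, -0.001, -0.002]
ft_force: [-0.2, 1.5, 0.1]
finger_gap: 0.07
grip_force: 0.0
```

```bash
python3 shift.py '[{"x": 0.003,"y": -0.003,"z": 0.04},{"x": 0.003,"y": -0.003,"z": 0.08},{"x": 0.003,"y": -0.003,"z": 0.12},{"x": 0.003,"y": -0.003,"z": 0.145},{"x": 0.003,"y": -0.003,"z": 0.148},{"x": 0.003,"y": -0.003,"z": 0.148}]'
python3 shift.py '[{},{},{},{},{},{}]' 0.0 40
python3 shift.py '[{"z": -0.01},{"z": -0.03},{"z": -0.07},{"z": -0.11},{"z": -0.15},{"z": -0.15}]'
```

```text
clock: 7.1
tcp_pos: [0.5035, -0.1119, 0.0884]
eef_rot: [-0.001, 1.0, 0.001, -0.003]
ft_force: [-0.7, -0.5, 0.3]
finger_gap: 0.0702
grip_force: 0.0
clock: 7.6
tcp_pos: [0.5068, -0.1132, 0.0921]
eef_rot: [0.0, 1.0, -0.0, 0.002]
ft_force: [-0.4, 2.5, 8.4]
finger_gap: 0.0339
grip_force: 40.0
clock: 8.1
tcp_pos: [0.5093, -0.1143, 0.2491]
eef_rot: [0.002, 1.0, 0.0, 0.006]
ft_force: [2.0, 1.0, -0.7]
finger_gap: 0.0338
grip_force: 39.6
```

```bash
python3 shift.py '[{"x": 0.007,"y": -0.035},{"x": 0.014,"y": -0.07},{"x": 0.021,"y": -0.11},{"x": 0.028,"y": -0.15},{"x": 0.035,"y": -0.19},{"x": 0.042,"y": -0.23},{"x": 0.05,"y": -0.27},{"x": 0.055,"y": -0.31},{"x": 0.06,"y": -0.35},{"x": 0.065,"y": -0.39}]'
python3 shift.py '[{"x": 0.009,"y": -0.04},{"x": 0.009,"y": -0.058},{"x": 0.009,"y": -0.058},{"x": 0.009,"y": -0.058,"z": 0.04},{"x": 0.009,"y": -0.058,"z": 0.08},{"x": 0.009,"y": -0.058,"z": 0.12},{"x": 0.009,"y": -0.058,"z": 0.14},{"x": 0.009,"y": -0.058,"z": 0.14}]'
python3 -c "
from meas import *
cv2.imwrite('pics/tr.png',np.hstack([cv2.resize(t['img'][160:280,150:270],None,fx=3.3,fy=3.3),cv2.resize(s['img'][250:370,230:350],None,fx=3.3,fy=3.3)]))"
```

```text
clock: 8.93
tcp_pos: [0.5702, 0.2786, 0.2412]
eef_rot: [-0.0, 1.0, 0.0, 0.0]
ft_force: [0.3, 0.3, -1.8]
finger_gap: 0.0337
grip_force: 41.5
clock: 9.6
tcp_pos: [0.576, 0.3316, 0.0954]
eef_rot: [0.002, 1.0, -0.0, -0.004]
ft_force: [-1.3, -0.3, -1.3]
finger_gap: 0.0336
grip_force: 41.5
```

View pics/tr.png

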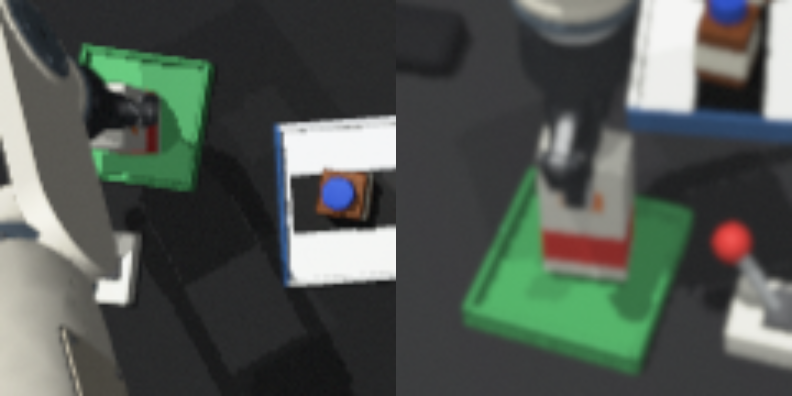

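The carton hangs upright over the tray's middle, its base at about (178,276) in the right-hand panel, well inside the walls. Next I lower it until it touches, release and rise.

```bash
python3 shift.py '[{"z": 0.005},{"z": 0.01},{"z": 0.014},{"z": 0.014},{"z": 0.014}]'

```

```text
clock: 10.12
tcp_pos: [0.58, 0.3352, 0.0872]
eef_rot: [-0.0, 1.0, 0.0, 0.001]
ft_force: [1.2, 1.3, 0.8]
finger_gap: 0.034
grip_force: 39.9
```

```bash
python3 shift.py '[{"z": 0.001},{"z": 0.002},{"z": 0.002},{"z": 0.002}]'
python3 shift.py '[{},{},{},{},{},{"z": -0.04},{"z": -0.08},{"z": -0.12},{"z": -0.14},{"z": -0.14}]' 0.065
python3 shift.py '[{"y": 0.04},{"x": -0.01,"y": 0.08},{"x": -0.02,"y": 0.12},{"x": -0.03,"y": 0.15},{"x": -0.03,"y": 0.15}]'
python3 - <<'E'
from meas import *
for k in("blue","amber"):
  for ce,a,bb,m in blobs(M[k]):
    if 230<ce[0]<430 and 185<ce[1]<250: print(k,ce,a)
for b in blobs(Ms["red"]): print(b[0],b[1])
cv2.imwrite('pics/tr2.png',np.hstack([cv2.resize(t['img'][160:260,150:290],None,fx=2.8,fy=2.8),cv2.resize(s['img'][150:370,230:370],None,fx=2.5,fy=2.5)[:280]]) if 0 else cv2.resize(s['img'][150:370,230:400],None,fx=2.5,fy=2.5))
E
```

```text
clock: 10.45
tcp_pos: [0.5804, 0.3357, 0.087]
eef_rot: [-0.001, 1.0, 0.0, 0.001]
ft_force: [-2.9, -0.4, 16.3]
finger_gap: 0.0338
grip_force: 39.1
clock: 11.28
tcp_pos: [0.5818, 0.3362, 0.2303]
eef_rot: [-0.002, 1.0, 0.0, 0.004]
ft_force: [1.0, -1.1, 1.0]
finger_gap: 0.0653
grip_force: 0.0
clock: 11.7
tcp_pos: [0.5467, 0.1797, 0.2232]
eef_rot: [0.001, 1.0, -0.001, -0.002]
ft_force: [0.6, 0.1, -0.5]
finger_gap: 0.0649
grip_force: 0.0
blue [417.4 210.7] 49
blue [368.  202.5] 39
blue [279.1 206.9] 37
blue [401.4 207.9] 70
blue [235.1 225.2] 42
blue [252.1 218.3] 63
blue [311.4 226.8] 38
amber [399.1 208.9] 104
amber [369.6 208.5] 87
amber [309.6 207.1] 35
amber [280.7 212.8] 77
amber [254.6 218.8] 101
amber [310.7 220.3] 83
amber [371.8 221.7] 45
amber [284.7 225.6] 47
[439.   78.3] 2162
[369.4 113.1] 29
[331.3 322.9] 59
[285.7 329. ] 106
```

View pics/tr2.png

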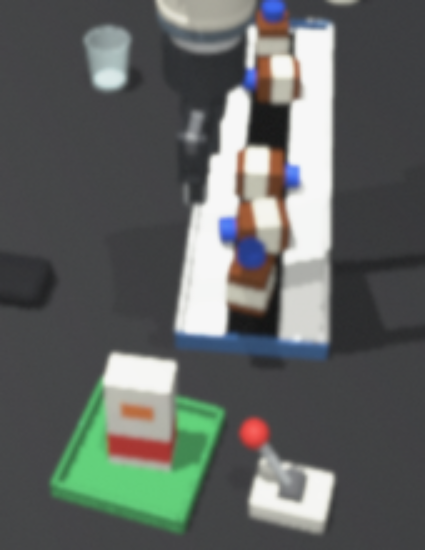

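```bash
python3 shift.py '[{"y": 0.04},{"y": 0.08},{"y": 0.12},{"y": 0.16},{"y": 0.2},{"y": 0.24},{"y": 0.28},{"y": 0.32},{"y": 0.36},{"y": 0.4}]' 0.055
python3 shift.py '[{"x": 0.0095,"y": 0.034,"z": 0.03,"spin": -0.1},{"x": 0.0095,"y": 0.034,"z": 0.07,"spin": -0.149},{"x": 0.0095,"y": 0.034,"z": 0.1,"spin": -0.149},{"x": 0.0095,"y": 0.034,"z": 0.12,"spin": -0.149},{"x": 0.0095,"y": 0.034,"z": 0.12,"spin": -0.149},{"x": 0.0095,"y": 0.034,"z": 0.12,"spin": -0.149}]'
python3 - <<'E'
from h import *
P=[];
o=monitor.observe(); print(o["tcp_pos"].round(4),o["eef_rot"].round(4))
for i in range(4): cam("top"); P.append(monitor.observe()["tcp_pos"])
print(np.mean(P,0).round(4),np.std(P,0).round(4))
s=cam("side"); cv2.imwrite('pics/r1.png',cv2.resize(s['img'][120:240,280:400],None,fx=4,fy=4))
E
```

```text
clock: 12.63
tcp_pos: [0.5504, -0.2164, 0.2239]
eef_rot: [-0.0, 1.0, 0.001, 0.0]
ft_force: [1.1, 0.7, 0.3]
finger_gap: 0.0549
grip_force: 0.0
clock: 13.13
tcp_pos: [0.5592, -0.2484, 0.1031]
eef_rot: [-0.001, 0.997, 0.075, -0.001]
ft_force: [0.5, -0.0, -0.4]
finger_gap: 0.0548
grip_force: 0.0
[ 0.5592 -0.2484  0.1031] [-7.000e-04  9.972e-01  7.500e-02 -1.100e-03]
[ 0.5605 -0.2492  0.1056] [0.0002 0.0002 0.0006]
```

View pics/r1.png

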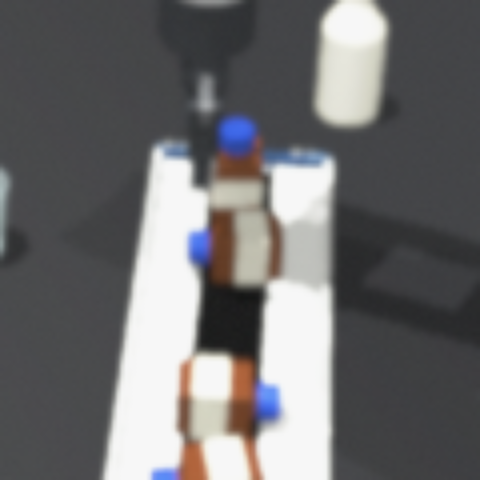

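```bash
python3 shift.py '[{"x": 0.002,"z": 0.03},{"x": 0.002,"z": 0.06},{"x": 0.002,"z": 0.08},{"x": 0.002,"z": 0.089},{"x": 0.002,"z": 0.09},{"x": 0.002,"z": 0.09}]'
python3 shift.py '[{},{},{},{},{},{}]' 0.0 25
python3 -c "
import numpy as np
s,h=72.5,22
for a in range(0,91,9):
    a=np.radians(a); print(round(s*np.cos(a)-h*np.sin(a)-s,1),round(-(s*np.sin(a)+h*np.cos(a)-h),1))"
```

```text
clock: 13.88
tcp_pos: [0.5615, -0.2492, 0.0151]
eef_rot: [0.0, 0.997, 0.075, 0.0]
ft_force: [0.4, 0.8, -0.0]
finger_gap: 0.0549
grip_force: 0.0
clock: 14.38
tcp_pos: [0.5623, -0.2494, 0.0159]
eef_rot: [0.001, 0.997, 0.075, 0.001]
ft_force: [0.6, 0.7, 7.3]
finger_gap: 0.0303
grip_force: 25.0
0.0 -0.0
-4.3 -11.1
-10.3 -21.3
-17.9 -30.5
-26.8 -38.4
-36.8 -44.8
-47.7 -49.6
-59.2 -52.6
-71.0 -53.7
-82.9 -53.0
-94.5 -50.5
```

```bash
python3 shift.py '[{"x": -0.002,"z": -0.0056},{"x": -0.0043,"z": -0.0111},{"x": -0.0072,"z": -0.0163},{"x": -0.0103,"z": -0.0213},{"x": -0.014,"z": -0.026},{"x": -0.0179,"z": -0.0305},{"x": -0.0222,"z": -0.0346},{"x": -0.0268,"z": -0.0384},{"x": -0.0317,"z": -0.0418},{"x": -0.0368,"z": -0.0448}]'
python3 -c "
from h import *
s=cam('side'); cv2.imwrite('pics/r2.png',cv2.resize(s['img'][120:240,280:400],None,fx=4,fy=4))"
```

```text
clock: 15.22
tcp_pos: [0.524, -0.2545, 0.0594]
eef_rot: [-0.0, 0.997, 0.075, -0.0]
ft_force: [-0.8, -0.5, -1.4]
finger_gap: 0.0303
grip_force: 24.9
```

View pics/r2.png

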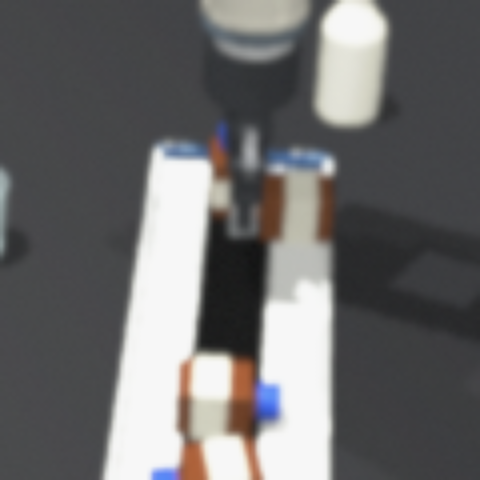

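The bottle came up level: it lifted without pivoting, because the pads hold it too stiffly in torsion. I'll set it back down and try a lighter pinch through the opening setpoint.

```bash
python3 shift.py '[{"x": 0.005,"z": 0.01},{"x": 0.01,"z": 0.018},{"x": 0.015,"z": 0.026},{"x": 0.02,"z": 0.034},{"x": 0.025,"z": 0.04},{"x": 0.0268,"z": 0.0425},{"x": 0.0268,"z": 0.0435},{"x": 0.0268,"z": 0.0435}]' - 20
python3 shift.py '[{},{},{}]' 0.0300
python3 shift.py '[{},{},{}]' 0.0303
python3 shift.py '[{},{},{}]' 0.0306
```

```text
clock: 15.93
tcp_pos: [0.5513, -0.25, 0.0153]
eef_rot: [-0.0, 0.997, 0.075, -0.0]
ft_force: [-0.6, 2.5, 4.6]
finger_gap: 0.0301
grip_force: 25.4
clock: 16.18
tcp_pos: [0.5512, -0.2503, 0.0155]
eef_rot: [-0.0, 0.997, 0.075, -0.0]
ft_force: [-0.6, 2.8, 2.5]
finger_gap: 0.03
grip_force: 24.4
clock: 16.43
tcp_pos: [0.5511, -0.2505, 0.0155]
eef_rot: [0.0, 0.997, 0.075, 0.0]
ft_force: [-0.3, 1.8, 1.0]
finger_gap: 0.0304
grip_force: 15.9
clock: 16.68
tcp_pos: [0.5511, -0.2506, 0.0156]
eef_rot: [0.0, 0.997, 0.075, 0.0]
ft_force: [-0.9, 1.1, 1.0]
finger_gap: 0.0303
grip_force: 8.3
```

```bash
python3 shift.py '[{},{},{"x": -0.002,"z": -0.0056},{"x": -0.0043,"z": -0.0111},{"x": -0.0072,"z": -0.0163},{"x": -0.0103,"z": -0.0213},{"x": -0.014,"z": -0.026},{"x": -0.0179,"z": -0.0305},{"x": -0.0222,"z": -0.0346},{"x": -0.0268,"z": -0.0384}]' 0.0307
python3 -c "
from h import *
s=cam('side');t=cam('top'); print([(b[0],b[1]) for b in blobs(masks(s['img'])['amber']) if b[0][1]<230 and 280<b[0][0]<400])
cv2.imwrite('pics/r3.png',np.hstack([cv2.resize(s['img'][130:210,300:380],None,fx=4.8,fy=4.8),cv2.resize(t['img'][180:250,340:410],None,fx=5.49,fy=5.49)[:384,:384]]))"
```

```text
clock: 17.52
tcp_pos: [0.5241, -0.2546, 0.0545]
eef_rot: [0.0, 0.997, 0.075, 0.0]
ft_force: [-0.0, -0.1, -1.5]
finger_gap: 0.0313
grip_force: 5.8
[(array([375.9,  81.9]), 14), (array([384.4,  81.9]), 17), (array([392.9,  82.2]), 20), (array([334.5, 159.6]), 25), (array([347.1, 175. ]), 86), (array([360.6, 177.9]), 21), (array([340.9, 223.7]), 146), (array([325.7, 218.3]), 36)]
```

View pics/r3.png

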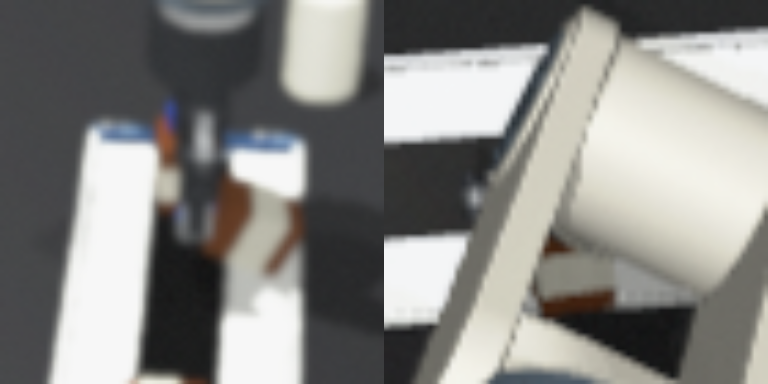

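```bash
python3 shift.py '[{"x": -0.004,"z": -0.004},{"x": -0.008,"z": -0.008},{"x": -0.012,"z": -0.011},{"x": -0.015,"z": -0.015},{"x": -0.017,"z": -0.019},{"x": -0.017,"z": -0.023},{"x": -0.017,"z": -0.027},{"x": -0.017,"z": -0.027},{"x": -0.017,"z": -0.027}]'
python3 -c "
from h import *
s=cam('side');m=masks(s['img'])
for k in ('blue','amber'):print(k,[(b[0],b[1]) for b in blobs(m[k]) if 140<b[0][1]<210 and 300<b[0][0]<400])
cv2.imwrite('pics/r4.png',cv2.resize(s['img'][130:210,300:380],None,fx=4.8,fy=4.8))"
```

```text
clock: 18.37
tcp_pos: [0.5081, -0.2571, 0.0814]
eef_rot: [0.0, 0.997, 0.075, 0.0]
ft_force: [-0.9, 0.2, -1.2]
finger_gap: 0.0303
grip_force: 5.9
blue [(array([338.3, 153.2]), 48)]
amber [(array([337. , 160.6]), 47), (array([353. , 167.6]), 77), (array([365.2, 173.3]), 35), (array([337. , 173.5]), 18)]
```

View pics/r4.png

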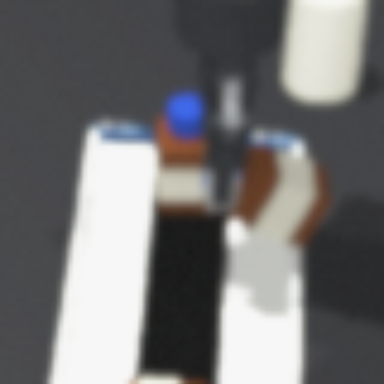

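```bash
python3 shift.py '[{"x": 0.018},{"x": 0.035,"z": 0.003},{"x": 0.035,"z": 0.01},{"x": 0.035,"z": 0.014},{"x": 0.035,"z": 0.014}]'
python3 shift.py '[{},{},{"z": -0.001},{"z": -0.002},{"z": -0.003},{"z": -0.004},{"z": -0.005},{"z": -0.006},{"z": -0.007},{"z": -0.007}]' 0.0308
python3 -c "
from h import *
s=cam('side');m=masks(s['img'])
for k in ('blue','amber'):print(k,[(b[0],b[1],b[2]) for b in blobs(m[k]) if 140<b[0][1]<210 and 300<b[0][0]<400])
cv2.imwrite('pics/r5.png',cv2.resize(s['img'][130:210,300:380],None,fx=4.8,fy=4.8))"
```

```text
clock: 18.83
tcp_pos: [0.5408, -0.2511, 0.0654]
eef_rot: [-0.001, 0.997, 0.075, -0.001]
ft_force: [-1.4, 0.2, -1.2]
finger_gap: 0.0308
grip_force: 5.9
clock: 19.67
tcp_pos: [0.5425, -0.2518, 0.0743]
eef_rot: [0.0, 0.997, 0.075, 0.0]
ft_force: [-0.0, -0.4, -2.3]
finger_gap: 0.031
grip_force: 4.0
blue [(array([341.9, 152.4]), 7, [341, 151, 3, 4])]
amber [(array([341.8, 168.3]), 112, [336, 158, 11, 22]), (array([353.6, 176.3]), 9, [351, 173, 5, 8])]
```

```bash
python3 shift.py '[{},{},{"z": -0.001},{"z": -0.002},{"z": -0.003},{"z": -0.004},{"z": -0.005},{"z": -0.005},{"z": -0.005},{"z": -0.005}]' 0.0309
python3 -c "
from h import *
s=cam('side');m=masks(s['img'])
for k in ('blue','amber'):print(k,[(b[0],b[1],b[2]) for b in blobs(m[k]) if 140<b[0][1]<210 and 300<b[0][0]<400])
cv2.imwrite('pics/r6.png',cv2.resize(s['img'][130:210,300:380],None,fx=4.8,fy=4.8))"
```

```text
clock: 20.55
tcp_pos: [0.5424, -0.2518, 0.0791]
eef_rot: [0.0, 0.997, 0.075, 0.0]
ft_force: [-0.1, -0.5, 0.8]
finger_gap: 0.0308
grip_force: 0.9
blue [(array([341.9, 152.4]), 7, [341, 151, 3, 4])]
amber [(array([342.1, 160.8]), 27, [340, 158, 5, 6]), (array([337.6, 176.3]), 79, [331, 172, 15, 8]), (array([337.3, 189.5]), 23, [332, 189, 12, 2])]
```

View pics/r6.png

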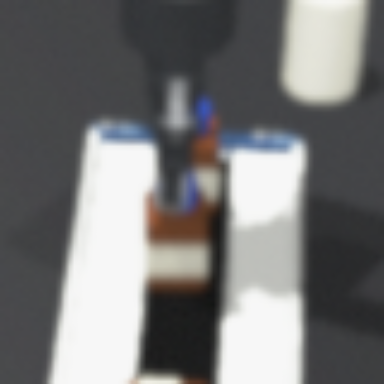

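The bottle has swung upright on the strip: its label is a level band at about (178,260), and the wrist carries no load. I release and check.

```bash
python3 shift.py '[{},{},{},{"z": -0.02},{"z": -0.06},{"z": -0.1},{"z": -0.14},{"z": -0.14}]' 0.05
python3 shift.py '[{"y": -0.04,"spin": 0.1},{"y": -0.08,"spin": 0.149},{"y": -0.12,"spin": 0.149},{"y": -0.12,"spin": 0.149}]'
cat > st.py <<'E'
from meas import *
for k,MM in(("blue",M),("amber",M),("blue",Ms)):
  print(k,"top" if MM is M else "side",[(b[0].tolist(),b[1]) for b in blobs(MM[k]) if (230<b[0][0]<415 and 195<b[0][1]<235) if MM is M or True] if MM is M else [(b[0].tolist(),b[1]) for b in blobs(MM[k]) if 300<b[0][0]<370 and 140<b[0][1]<270])
E
python3 st.py
```

```text
clock: 21.27
tcp_pos: [0.5462, -0.2536, 0.2273]
eef_rot: [0.003, 0.997, 0.075, 0.005]
ft_force: [1.6, -0.6, 0.3]
finger_gap: 0.0499
grip_force: 0.0
clock: 21.6
tcp_pos: [0.5228, -0.1278, 0.2187]
eef_rot: [-0.001, 1.0, 0.001, -0.001]
ft_force: [0.8, -0.1, 0.4]
finger_gap: 0.0497
grip_force: 0.0
blue top [([234.5, 214.5], 30), ([279.1, 206.9], 36), ([401.4, 207.9], 70), ([252.1, 218.3], 64), ([314.6, 226.2], 9)]
amber top [([399.1, 208.9], 104), ([304.7, 207.7], 7), ([377.2, 211.9], 19), ([280.6, 212.9], 76), ([254.7, 219.0], 103), ([315.6, 220.0], 7), ([284.7, 225.6], 47)]
blue side [([336.7, 168.9], 45), ([346.5, 221.1], 19), ([320.9, 241.7], 34), ([329.8, 250.1], 90)]
```

```bash
python3 shift.py '[{"x": 0.005,"y": -0.04,"spin": -0.12},{"x": 0.01,"y": -0.08,"spin": -0.24},{"x": 0.02,"y": -0.12,"spin": -0.33},{"x": 0.0204,"y": -0.16,"spin": -0.33},{"x": 0.0204,"y": -0.1765,"z": 0.02,"spin": -0.33},{"x": 0.0204,"y": -0.1765,"z": 0.06,"spin": -0.33},{"x": 0.0204,"y": -0.1765,"z": 0.1,"spin": -0.33},{"x": 0.0204,"y": -0.1765,"z": 0.14,"spin": -0.33},{"x": 0.0204,"y": -0.1765,"z": 0.15,"spin": -0.33},{"x": 0.0204,"y": -0.1765,"z": 0.15,"spin": -0.33}]' 0.05
python3 st.py | tail -1
python3 shift.py '[{"z": 0.02},{"z": 0.04},{"z": 0.052},{"z": 0.0547},{"z": 0.0547}]'
python3 shift.py '[{},{},{},{},{}]' 0.0307
```

```text
clock: 22.53
tcp_pos: [0.5431, 0.0424, 0.0662]
eef_rot: [-0.0, 0.986, 0.164, -0.003]
ft_force: [-0.6, -0.4, -0.1]
finger_gap: 0.0499
grip_force: 0.0
blue side [([340.7, 153.1], 29), ([339.1, 168.5], 11), ([346.5, 220.4], 25), ([321.0, 242.0], 33), ([329.8, 250.1], 90)]
clock: 23.05
tcp_pos: [0.5455, 0.0432, 0.015]
eef_rot: [0.0, 0.986, 0.164, 0.0]
ft_force: [-0.2, -0.1, -0.6]
finger_gap: 0.05
grip_force: 0.0
clock: 23.47
tcp_pos: [0.5462, 0.0436, 0.0155]
eef_rot: [0.0, 0.986, 0.164, 0.001]
ft_force: [1.1, 1.4, 5.9]
finger_gap: 0.0311
grip_force: 11.6
```

```bash
python3 shift.py '[{},{},{"x": -0.002,"z": -0.0056},{"x": -0.0043,"z": -0.0111},{"x": -0.0072,"z": -0.0163},{"x": -0.0103,"z": -0.0213},{"x": -0.014,"z": -0.026},{"x": -0.0179,"z": -0.0305},{"x": -0.0222,"z": -0.0346},{"x": -0.0268,"z": -0.0384}]' 0.0308
python3 st.py | tail -1
python3 shift.py '[{"x": -0.003,"z": -0.003},{"x": -0.006,"z": -0.006},{"x": -0.009,"z": -0.009},{"x": -0.011,"z": -0.011},{"x": -0.011,"z": -0.012},{"x": -0.011,"z": -0.013}]'
```

```text
clock: 24.3
tcp_pos: [0.5192, 0.0345, 0.0532]
eef_rot: [0.0, 0.986, 0.164, 0.0]
ft_force: [0.1, -0.0, -0.3]
finger_gap: 0.0312
grip_force: 3.3
blue side [([346.6, 220.7], 22), ([330.3, 249.2], 116)]
clock: 24.9
tcp_pos: [0.5091, 0.0311, 0.0658]
eef_rot: [0.0, 0.986, 0.164, 0.0]
ft_force: [0.4, -0.3, -2.0]
finger_gap: 0.031
grip_force: 2.7
```

```bash
python3 shift.py '[{},{"z": -0.002},{"z": -0.004},{"z": -0.006},{"z": -0.007},{"z": -0.007}]'
python3 shift.py '[{},{},{"z": -0.001},{"z": -0.002},{"z": -0.003},{"z": -0.004},{"z": -0.005},{"z": -0.005},{"z": -0.005},{"z": -0.005}]' 0.0309
python3 -c "
from h import *
s=cam('side');m=masks(s['img'])
for k in ('blue','amber'):print(k,[(b[0].tolist(),b[1],b[2]) for b in blobs(m[k]) if 200<b[0][1]<285 and 300<b[0][0]<370])"
```

```text
clock: 25.4
tcp_pos: [0.5094, 0.0312, 0.073]
eef_rot: [0.0, 0.986, 0.164, 0.0]
ft_force: [1.6, -0.1, -1.4]
finger_gap: 0.031
grip_force: 2.3
clock: 26.23
tcp_pos: [0.5091, 0.0311, 0.0777]
eef_rot: [-0.0, 0.986, 0.164, -0.0]
ft_force: [-0.5, 0.2, -1.5]
finger_gap: 0.0309
grip_force: 1.2
blue [([346.3, 219.8], 31, [344, 217, 5, 7]), ([330.0, 250.2], 94, [325, 245, 12, 11])]
amber [([332.2, 228.8], 154, [325, 211, 19, 28]), ([331.8, 257.7], 148, [322, 246, 20, 19]), ([328.3, 274.2], 36, [322, 272, 14, 5])]
```

```bash
python3 -c "
from h import *
s=cam('side');t=cam('top')
cv2.imwrite('pics/l1.png',np.hstack([cv2.resize(s['img'][200:290,290:380],None,fx=4.4,fy=4.4),cv2.resize(t['img'][180:260,240:320],None,fx=4.95,fy=4.95)]))"
```

```text
(no output)
```

View pics/l1.png

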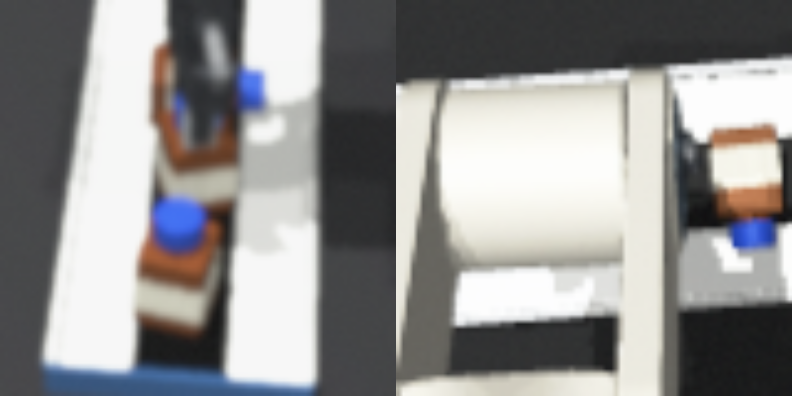

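L now stands upright on the strip at about (195,180) in the left panel, its label band level like its neighbour's. I lower it a little, release, and move on to the middle bottle.

```bash
python3 shift.py '[{"z": 0.002},{"z": 0.004},{"z": 0.004},{"z": 0.004}]'
python3 shift.py '[{},{},{},{"z": -0.02},{"z": -0.06},{"z": -0.1},{"z": -0.14},{"z": -0.14}]' 0.05
python3 shift.py '[{"x": -0.04,"spin": 0.12},{"x": -0.08,"spin": 0.24},{"x": -0.12,"spin": 0.33},{"x": -0.12,"spin": 0.33}]'
python3 st.py; python3 -c "
from meas import *
for n,u,v in(('S5',(252,218),(330,250)),('S6',(401.5,208),(339,153)),('R',(370,209),(337,169)),('L',(278,217),(331,230))):
    p=B(M,'blue',*u,d=9);q=B(Ms,'blue',*v,d=9); print(n,p,q,onz(t,p,.09).round(4) if p is not None else 0,onz(s,q,.085).round(4) if q is not None else 0, tri(t,p,s,q).round(3) if p is not None and q is not None else 0)"
```

```text
clock: 26.72
tcp_pos: [0.5089, 0.0312, 0.0734]
eef_rot: [-0.0, 0.986, 0.164, -0.0]
ft_force: [-0.4, -0.3, -1.9]
finger_gap: 0.0305
grip_force: 1.2
clock: 27.38
tcp_pos: [0.5133, 0.0314, 0.2214]
eef_rot: [0.001, 0.986, 0.164, 0.006]
ft_force: [1.0, -0.7, 0.8]
finger_gap: 0.0505
grip_force: 0.0
clock: 27.72
tcp_pos: [0.3883, -0.0089, 0.2125]
eef_rot: [0.0, 1.0, -0.003, -0.003]
ft_force: [0.4, 0.4, 0.0]
finger_gap: 0.0497
grip_force: 0.0
blue top [([234.5, 214.9], 33), ([372.0, 209.1], 68), ([401.5, 207.9], 72), ([252.1, 218.3], 64), ([282.4, 218.4], 66), ([311.4, 226.8], 38)]
amber top [([399.1, 208.9], 104), ([370.1, 210.4], 94), ([309.8, 207.0], 34), ([283.6, 218.4], 106), ([254.8, 218.9], 105), ([310.9, 220.4], 80)]
blue side [([339.0, 152.9], 58), ([336.6, 168.9], 48), ([346.5, 220.0], 28), ([335.0, 226.8], 71), ([330.0, 250.4], 88)]
S5 [252.1 218.3] [330.1 250.3] [0.5048 0.1216 0.09  ] [0.5033 0.1283 0.085 ] [0.504 0.123 0.08 ]
S6 [401.5 207.9] [338.9 153. ] [ 0.5397 -0.3474  0.09  ] [ 0.5382 -0.3447  0.085 ] [ 0.539 -0.349  0.082]
R [372.  209.1] [336.7 168.8] [ 0.5355 -0.2543  0.09  ] [ 0.5336 -0.2484  0.085 ] [ 0.535 -0.256  0.08 ]
L [282.3 218.4] [335.  226.8] [0.5049 0.0272 0.09  ] [0.5024 0.0344 0.085 ] [0.504 0.028 0.079]
```

```bash
python3 shift.py '[{"x": 0.04,"y": 0.028,"spin": -0.05},{"x": 0.07,"y": 0.05,"spin": -0.081},{"x": 0.081,"y": 0.056,"z": 0.02,"spin": -0.081},{"x": 0.081,"y": 0.056,"z": 0.06,"spin": -0.081},{"x": 0.081,"y": 0.056,"z": 0.1,"spin": -0.081},{"x": 0.081,"y": 0.056,"z": 0.14,"spin": -0.081},{"x": 0.081,"y": 0.056,"z": 0.145,"spin": -0.081},{"x": 0.081,"y": 0.056,"z": 0.145,"spin": -0.081}]' 0.05
python3 - <<'E'
from meas import *
v=t["img"].max(2).astype(int)
for x in (345,355,386,266):
    col=v[190:245,x]; thr=110; d=np.where(col<thr)[0]
    # subpixel edges
    def e(i): a,b=col[i-1],col[i]; return 190+i-1+(a-thr)/(a-b)
    runs=np.split(d,np.where(np.diff(d)>1)[0]+1); runs=[q for q in runs if len(q)>10]
    for q in runs:
        y0=e(q[0]); a,b=col[q[-1]],col[q[-1]+1]; y1=190+q[-1]+(thr-a)/(b-a)
        P0,P1=onz(t,(x,y0),.01),onz(t,(x,y1),.01); print(x,P0.round(4),P1.round(4),"w",round(P0[0]-P1[0],4),"c",((P0+P1)/2).round(4))
b=[b for b in blobs(Ms["blue"]) if np.hypot(b[0][0]-346,b[0][1]-220)<8]; print([(q[0],q[1]) for q in b])
E
python3 shift.py '[{"z": 0.02},{"z": 0.04},{"z": 0.052},{"z": 0.0544},{"z": 0.0544}]'
python3 shift.py '[{},{},{},{},{},{}]' 0.0308
```

```text
clock: 28.58
tcp_pos: [0.4756, -0.0633, 0.0666]
eef_rot: [-0.001, 0.999, 0.041, -0.003]
ft_force: [-0.5, -0.5, -0.0]
finger_gap: 0.0503
grip_force: 0.0
345 [ 0.5494 -0.1745  0.01  ] [ 0.4935 -0.1746  0.01  ] w 0.0559 c [ 0.5215 -0.1746  0.01  ]
355 [ 0.5522 -0.208   0.01  ] [ 0.4968 -0.208   0.01  ] w 0.0554 c [ 0.5245 -0.208   0.01  ]
386 [ 0.5602 -0.3118  0.01  ] [ 0.5042 -0.3115  0.01  ] w 0.056 c [ 0.5322 -0.3117  0.01  ]
266 [0.5289 0.0886 0.01  ] [0.4736 0.0879 0.01  ] w 0.0552 c [0.5012 0.0882 0.01  ]
[(array([346.6, 220.2]), 26)]
clock: 29.1
tcp_pos: [0.478, -0.0639, 0.0158]
eef_rot: [0.0, 0.999, 0.041, 0.001]
ft_force: [0.1, -0.0, 0.4]
finger_gap: 0.05
grip_force: 0.0
clock: 29.6
tcp_pos: [0.4775, -0.0639, 0.0155]
eef_rot: [0.0, 0.999, 0.041, 0.001]
ft_force: [-1.2, 0.7, 5.4]
finger_gap: 0.0311
grip_force: 7.4
```

```bash
python3 shift.py '[{},{"x": 0.001,"z": -0.003},{"x": 0.002,"z": -0.0056},{"x": 0.0043,"z": -0.0111},{"x": 0.0072,"z": -0.0163},{"x": 0.0103,"z": -0.0213},{"x": 0.014,"z": -0.026},{"x": 0.0179,"z": -0.0305},{"x": 0.0222,"z": -0.0346},{"x": 0.0268,"z": -0.0384}]' 0.0309
python3 shift.py '[{"x": 0.003,"z": -0.003},{"x": 0.006,"z": -0.006},{"x": 0.009,"z": -0.009},{"x": 0.011,"z": -0.011},{"x": 0.011,"z": -0.012},{"x": 0.011,"z": -0.013}]'
python3 shift.py '[{},{"z": -0.002},{"z": -0.004},{"z": -0.006},{"z": -0.007},{"z": -0.007}]'
python3 -c "
from h import *
s=cam('side');t=cam('top');m=masks(s['img'])
for k in ('blue','amber'):print(k,[(b[0].tolist(),b[1],b[2]) for b in blobs(m[k]) if 180<b[0][1]<240 and 300<b[0][0]<370])"
```

```text
clock: 30.43
tcp_pos: [0.5038, -0.0615, 0.0532]
eef_rot: [-0.0, 0.999, 0.041, 0.0]
ft_force: [-0.7, 0.8, 0.0]
finger_gap: 0.0309
grip_force: 1.8
clock: 30.93
tcp_pos: [0.5143, -0.0607, 0.0657]
eef_rot: [0.0, 0.999, 0.041, -0.0]
ft_force: [0.4, 0.5, -0.2]
finger_gap: 0.0312
grip_force: 1.0
clock: 31.43
tcp_pos: [0.5144, -0.0607, 0.073]
eef_rot: [0.0, 0.999, 0.041, 0.0]
ft_force: [0.6, 0.5, 0.8]
finger_gap: 0.0309
grip_force: 1.1
blue [([330.6, 204.8], 8, [330, 202, 2, 6]), ([335.6, 226.2], 86, [330, 221, 12, 11])]
amber [([330.0, 213.0], 95, [324, 204, 16, 15]), ([334.2, 234.2], 132, [325, 225, 19, 16])]
```

```bash
python3 shift.py '[{"z": -0.002},{"z": -0.004},{"z": -0.005},{"z": -0.005},{"z": -0.005},{"z": -0.003},{"z": -0.001},{"z": -0.001},{"z": -0.001}]'
python3 -c "
from h import *
s=cam('side');m=masks(s['img'])
for k in ('blue','amber'):
  for b in blobs(m[k]):
    if 160<b[0][1]<262 and 300<b[0][0]<370: 
      print(k,b[0].tolist(),b[1],b[2])
      if k=='amber': print([int(np.where(b[3][:,x])[0].max()) for x in range(b[2][0],b[2][0]+b[2][2])])"
```

```text
clock: 32.28
tcp_pos: [0.5141, -0.0607, 0.0734]
eef_rot: [-0.0, 0.999, 0.041, -0.0]
ft_force: [0.3, 0.9, -0.9]
finger_gap: 0.0306
grip_force: 1.1
blue [330.2, 204.2] 17 [329, 201, 3, 8]
blue [335.4, 226.6] 79 [330, 223, 12, 9]
blue [330.0, 250.3] 90 [325, 246, 11, 10]
amber [332.4, 214.8] 79 [326, 208, 15, 11]
[216, 216, 217, 217, 217, 217, 217, 217, 217, 217, 218, 218, 218, 218, 217]
amber [334.4, 234.4] 128 [326, 226, 18, 15]
[229, 234, 237, 239, 239, 240, 239, 239, 239, 239, 239, 239, 238, 238, 238, 238, 238, 235]
amber [331.5, 258.1] 142 [322, 248, 20, 17]
[262, 262, 262, 263, 263, 263, 263, 263, 264, 264, 264, 264, 264, 264, 262, 259, 257, 255, 254, 249]
```

```bash
python3 shift.py '[{"z": 0.002},{"z": 0.003},{"z": 0.003},{"z": 0.003}]' 
python3 shift.py '[{},{},{},{"z": -0.02},{"z": -0.06},{"z": -0.1},{"z": -0.14},{"z": -0.14}]' 0.05
python3 shift.py '[{"x": -0.04,"spin": 0.05},{"x": -0.08,"spin": 0.081},{"x": -0.12,"spin": 0.081},{"x": -0.12,"spin": 0.081}]'
cat > chk.py <<'E'
from meas import *
tb=[b[0] for b in blobs(M["blue"],20) if 240<b[0][0]<410 and 190<b[0][1]<240]; sb=[b[0] for b in blobs(Ms["blue"],20) if 300<b[0][0]<370 and 140<b[0][1]<270]
for p in tb:
    X=onz(t,p,.09); out=[]
    for q in sb:
        T=tri(t,p,s,q); d=s["R"]@T+s["t"]; e=np.linalg.norm((s["K"]@d/d[2])[:2]-q)
        if e<4: out.append((T.round(3).tolist(),round(float(e),1)))
    print(p,"x,y",X[:2].round(4),"strip off",round(X[0]-(.5215-.0775*(X[1]+.1746)),4),out)
print([ (b[0].tolist(),b[1]) for b in blobs(Ms["red"])])
E
python3 chk.py
```

```text
clock: 32.67
tcp_pos: [0.5141, -0.0607, 0.0705]
eef_rot: [-0.0, 0.999, 0.041, -0.0]
ft_force: [0.9, 0.5, -0.5]
finger_gap: 0.0308
grip_force: 1.1
clock: 33.33
tcp_pos: [0.5182, -0.0612, 0.2182]
eef_rot: [0.001, 0.999, 0.041, 0.005]
ft_force: [2.6, -0.1, -0.2]
finger_gap: 0.0503
grip_force: 0.0
clock: 33.67
tcp_pos: [0.3868, -0.07, 0.2092]
eef_rot: [-0.0, 1.0, -0.0, -0.003]
ft_force: [0.2, -0.5, -0.4]
finger_gap: 0.0498
grip_force: 0.0
[372.  209.1] x,y [ 0.5355 -0.2543] strip off 0.0078 [([0.531, -0.247, 0.149], 0.7), ([0.535, -0.256, 0.079], 0.2), ([0.535, -0.276, -0.072], 1.8), ([0.539, -0.295, -0.214], 1.7), ([0.55, -0.314, -0.363], 0.3)]
[401.5 207.8] x,y [ 0.54   -0.3474] strip off 0.0052 [([0.539, -0.349, 0.083], 0.3), ([0.544, -0.365, 0.003], 0.2), ([0.545, -0.401, -0.173], 1.4), ([0.551, -0.436, -0.343], 1.3), ([0.564, -0.472, -0.523], 0.2)]
[317.7 216.4] x,y [ 0.5117 -0.0836] strip off -0.0027 [([0.512, -0.084, 0.255], 0.9), ([0.514, -0.083, 0.2], 1.4), ([0.511, -0.084, 0.084], 0.1), ([0.514, -0.084, -0.022], 0.0), ([0.52, -0.083, -0.129], 1.5)]
[252.1 218.3] x,y [0.5048 0.1216] strip off 0.0063 [([0.501, 0.078, 0.36], 0.5), ([0.502, 0.085, 0.318], 0.1), ([0.499, 0.099, 0.232], 1.7), ([0.5, 0.111, 0.155], 1.6), ([0.504, 0.123, 0.079], 0.2)]
[282.4 218.4] x,y [0.5049 0.0269] strip off -0.0009 [([0.504, 0.008, 0.314], 0.7), ([0.506, 0.012, 0.267], 1.1), ([0.503, 0.02, 0.168], 0.4), ([0.504, 0.028, 0.079], 0.3), ([0.509, 0.036, -0.009], 1.2)]
[([437.3, 85.0], 1560), ([369.3, 113.2], 21), ([331.8, 324.2], 31), ([285.6, 329.0], 106)]
```

```bash
python3 shift.py '[{"x": 0.03,"y": 0.03,"spin": -0.1},{"x": 0.06,"y": 0.06,"spin": -0.149},{"x": 0.09,"y": 0.09,"spin": -0.149},{"x": 0.115,"y": 0.12,"spin": -0.149},{"x": 0.14,"y": 0.15,"spin": -0.149},{"x": 0.14,"y": 0.18,"spin": -0.149},{"x": 0.14,"y": 0.1845,"spin": -0.149},{"x": 0.14,"y": 0.1845,"z": 0.04,"spin": -0.149},{"x": 0.14,"y": 0.1845,"z": 0.08,"spin": -0.149},{"x": 0.14,"y": 0.1845,"z": 0.12,"spin": -0.149}]' 0.05
python3 shift.py '[{"z": 0.01},{"z": 0.018},{"z": 0.018},{"z": 0.018}]'
python3 shift.py '[{},{},{},{},{},{"z": -0.001},{"z": -0.002},{"z": -0.002}]' 0.0302
python3 shift.py '[{"x": -0.001},{"x": -0.003},{"x": -0.005},{"x": -0.007},{"x": -0.007},{"x": -0.007,"z": 0.001},{"x": -0.007,"z": 0.0025},{"x": -0.007,"z": 0.0025}]'
python3 shift.py '[{},{},{},{}]' 0.0309
python3 shift.py '[{},{},{},{"z": -0.02},{"z": -0.06},{"z": -0.1},{"z": -0.14},{"z": -0.14}]' 0.05
python3 shift.py '[{"x": -0.04,"spin": 0.1},{"x": -0.08,"spin": 0.149},{"x": -0.12,"spin": 0.149},{"x": -0.12,"spin": 0.149}]'
python3 chk.py
```

```text
clock: 34.6
tcp_pos: [0.536, -0.2552, 0.0896]
eef_rot: [0.001, 0.997, 0.074, 0.001]
ft_force: [0.7, -0.5, -0.2]
finger_gap: 0.0501
grip_force: 0.0
clock: 34.93
tcp_pos: [0.5361, -0.2552, 0.0742]
eef_rot: [0.001, 0.997, 0.075, 0.001]
ft_force: [-0.2, 0.6, 0.2]
finger_gap: 0.0499
grip_force: 0.0
clock: 35.6
tcp_pos: [0.5349, -0.255, 0.0753]
eef_rot: [0.0, 0.997, 0.075, 0.0]
ft_force: [0.6, -0.2, -2.5]
finger_gap: 0.0305
grip_force: 11.7
clock: 36.27
tcp_pos: [0.5302, -0.2559, 0.0742]
eef_rot: [0.0, 0.997, 0.074, 0.002]
ft_force: [2.8, 6.5, 16.1]
finger_gap: 0.0307
grip_force: 13.9
clock: 36.6
tcp_pos: [0.5285, -0.2558, 0.073]
eef_rot: [0.0, 0.997, 0.074, 0.001]
ft_force: [0.4, 2.8, 6.2]
finger_gap: 0.0311
grip_force: 4.2
clock: 37.27
tcp_pos: [0.5314, -0.2579, 0.22]
eef_rot: [0.003, 0.997, 0.075, 0.005]
ft_force: [0.5, -0.9, 0.2]
finger_gap: 0.0497
grip_force: 0.0
clock: 37.6
tcp_pos: [0.4026, -0.2731, 0.2111]
eef_rot: [-0.001, 1.0, -0.001, -0.003]
ft_force: [0.5, 0.8, -0.7]
finger_gap: 0.0498
grip_force: 0.0
[401.5 207.9] x,y [ 0.5397 -0.3474] strip off 0.0048 [([0.539, -0.349, 0.082]
[... 342 characters left out ...]

[317.7 216.4] x,y [ 0.5117 -0.0836] strip off -0.0027 [([0.512, -0.084, 0.255], 1.0), ([0.513, -0.083, 0.2], 1.2), ([0.511, -0.084, 0.084], 0.1), ([0.514, -0.084, -0.022], 0.0), ([0.52, -0.083, -0.128], 1.4)]
[252.1 218.3] x,y [0.5048 0.1216] strip off 0.0063 [([0.501, 0.078, 0.36], 0.5), ([0.502, 0.085, 0.318], 0.3), ([0.499, 0.099, 0.232], 1.7), ([0.5, 0.111, 0.155], 1.6), ([0.504, 0.123, 0.08], 0.2)]
[282.4 218.4] x,y [0.5049 0.0269] strip off -0.0009 [([0.504, 0.008, 0.314], 0.7), ([0.505, 0.012, 0.267], 0.9), ([0.503, 0.02, 0.168], 0.4), ([0.504, 0.028, 0.08], 0.3), ([0.509, 0.036, -0.008], 1.1)]
[([435.4, 70.1], 3190), ([369.3, 113.1], 26), ([331.5, 323.9], 41), ([285.6, 329.0], 105)]
```

```bash
python3 shift.py '[{"y": -0.04},{"y": -0.08},{"y": -0.12},{"y": -0.16},{"y": -0.2},{"x": 0.01,"y": -0.24},{"x": 0.02,"y": -0.28},{"x": 0.03,"y": -0.32},{"x": 0.04,"y": -0.36},{"x": 0.05,"y": -0.4}]' 0
python3 shift.py '[{"x": 0.01,"y": -0.04},{"x": 0.02,"y": -0.08},{"x": 0.03,"y": -0.12},{"x": 0.04,"y": -0.16},{"x": 0.05,"y": -0.2},{"x": 0.053,"y": -0.23},{"x": 0.053,"y": -0.23},{"x": 0.053,"y": -0.23}]'
python3 -c "
from h import *
s=cam('side');b=[b[0] for b in blobs(masks(s['img'])['red']) if b[0][1]>280]; print(b,monitor.observe()['tcp_pos'])"
```

```text
clock: 38.53
tcp_pos: [0.46, 0.1294, 0.2123]
eef_rot: [-0.0, 1.0, 0.001, 0.001]
ft_force: [0.7, 0.3, -0.3]
finger_gap: 0.0004
grip_force: 0.0
clock: 39.2
tcp_pos: [0.512, 0.3587, 0.2112]
eef_rot: [0.0, 1.0, 0.002, -0.0]
ft_force: [0.2, 0.1, -0.3]
finger_gap: -0.0002
grip_force: 0.0
[array([331.4, 322.9]), array([285.7, 328.9])] [0.51174743 0.35719193 0.21130507]
```

```bash
python3 shift.py '[{"z": 0.03},{"z": 0.07},{"z": 0.1},{"z": 0.125},{"z": 0.133},{"z": 0.133}]'
python3 shift.py '[{"x": -0.015,"y": -0.001},{"x": -0.03,"y": -0.002},{"x": -0.045,"y": -0.004},{"x": -0.06,"y": -0.005},{"x": -0.075,"y": -0.007},{"x": -0.085,"y": -0.008},{"x": -0.09,"y": -0.008},{"x": -0.09,"y": -0.008}]'
python3 shift.py '[{"x": -0.004},{"x": -0.008},{"x": -0.008}]'
```

```text
clock: 39.75
tcp_pos: [0.5108, 0.3545, 0.0772]
eef_rot: [0.001, 1.0, -0.0, -0.002]
ft_force: [-0.3, -0.9, 0.3]
finger_gap: -0.0002
grip_force: 0.0
clock: 40.42
tcp_pos: [0.4205, 0.3642, 0.0793]
eef_rot: [0.0, 1.0, 0.001, -0.0]
ft_force: [0.2, 0.3, -0.3]
finger_gap: -0.0002
grip_force: 0.0
clock: 40.67
tcp_pos: [0.4167, 0.3647, 0.0795]
eef_rot: [-0.001, 1.0, 0.001, 0.003]
ft_force: [11.0, -1.4, -4.6]
finger_gap: -0.0002
grip_force: 5.7
```

The force rose to 11 N, so the lever is at its stop. I back off, rise, and check everything.

```bash
python3 shift.py '[{},{"x": 0.02},{"x": 0.045},{"x": 0.06,"z": -0.02},{"x": 0.06,"z": -0.06},{"x": 0.06,"z": -0.1},{"x": 0.06,"z": -0.14},{"x": 0.06,"z": -0.17}]'
python3 shift.py '[{"y": 0.04},{"x": -0.02,"y": 0.08},{"x": -0.04,"y": 0.12},{"x": -0.06,"y": 0.15},{"x": -0.08,"y": 0.18},{"x": -0.1,"y": 0.21},{"x": -0.12,"y": 0.21},{"x": -0.12,"y": 0.21}]'
python3 - <<'E'
from meas import *
print("knob",tri(t,B(M,"red",172,252,8),s,B(Ms,"red",363,329,8)))
w=[q for q in blobs(M["blue"],15) if 230<q[0][0]<410]; print([q[0].tolist() for q in w])
print([q[0].tolist() for q in blobs(Ms["blue"],15) if 300<q[0][0]<370 and 140<q[0][1]<270])
cv2.imwrite('pics/fin.png',np.vstack([cv2.resize(t['img'][110:270,150:490],None,fx=1.9,fy=1.9),cv2.resize(s['img'][90:370,200:540],None,fx=1.0,fy=1.0) if 0 else cv2.resize(s['img'][100:370,215:400],None,fx=1.08,fy=1.08)[:, :].copy() if 0 else np.hstack([cv2.resize(s['img'][100:370,215:415],None,fx=1.08,fy=1.08),np.zeros((292,646-216,3),np.uint8)])]))
E
```

```text
clock: 41.33
tcp_pos: [0.4748, 0.3644, 0.2524]
eef_rot: [-0.001, 1.0, -0.0, 0.001]
ft_force: [0.2, 0.6, -0.3]
finger_gap: -0.0002
grip_force: 0.0
clock: 42.0
tcp_pos: [0.3508, 0.1523, 0.2488]
eef_rot: [0.0, 1.0, -0.001, -0.001]
ft_force: [0.2, 0.5, 0.8]
finger_gap: 0.0001
grip_force: 0.0
knob [0.39244022 0.36583542 0.09133695]
[[234.5, 214.5], [401.5, 207.8], [371.9, 209.9], [317.7, 216.4], [252.1, 218.3], [282.3, 218.4], [235.9, 237.1]]
[[338.9, 153.0], [337.1, 168.9], [337.2, 200.9], [334.7, 226.6], [330.1, 250.3]]
```

View pics/fin.png

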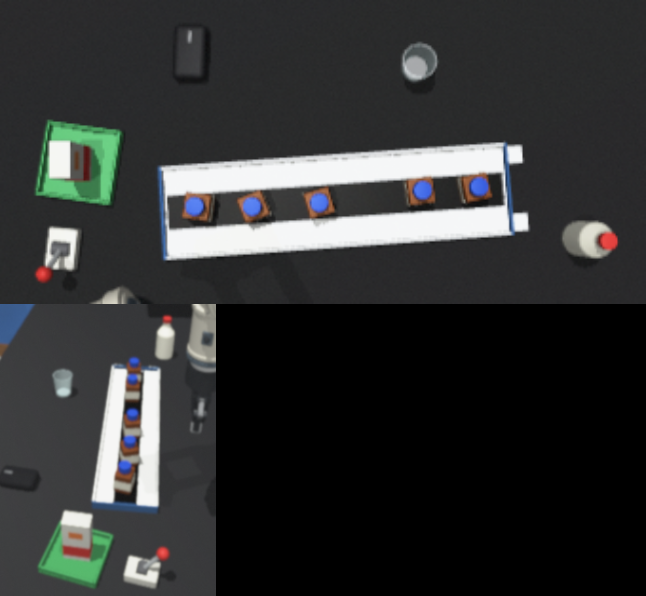

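The final picture shows all five bottles standing on the strip, with caps at about (198,207), (251,206), (318,203), (423,190) and (479,187). The carton is upright in the tray at about (68,160), the lever leans back towards the robot with its knob at (43,273), and the bystanders are in place.

```bash
python3 -c "
from plant import r, eyes, monitor
print(r.finish_job())"
```

```text
the job is handed in; nothing more can be done
None
```

I did every step in the order asked and handed the job in; no verdict was returned, but the last camera check showed all five bottles standing on the strip, the carton upright in the tray, the lever fully back at run, and the wash bottle, mouse and beaker in place.

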